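Line up the fence board with a drift and bolt it down

TASK

The fence board of the drilling jig has crept, so its bolt hole no longer lines up with the hole in the bed below. Take the wood-handled tapered drift from the stand, feel for where the two holes overlap, and work it gently down through both holes until its collar sits on the board, easing it sideways as it asks so that the board is drawn back into line and nothing is forced; then pull it out and stand it back in the stand hole it came from. Put the square-headed bolt in its place, upright and fully home with its collar on the board, let go, and leave the other things on the bench alone.

Things in the scene. Friction and masses are not known exactly. Their poses are not given: they have to be found in the camera images.
- board_hole (a point): Centre of the mouth of the 20 mm through hole in the fence board, on its top face, 65 mm above the bench. x towards the fence strip, z up. The bed under the board has its own 20 mm through hole, which does not move; at the start its centre lies 10 to 12.5 mm sideways from this one, in any direction, so the two overlap only in part. Which way is not measured: find it by feel.
- board: Plywood fence board, 180 x 80 x 18 mm, flat on the bed. Guides let it slide both along and across the bed, without turning or lifting, dry friction about 5 N each way, no spring: it stays where left. Origin in the middle of its underside, under its hole. A white fence strip (20 x 80 mm, 28 mm above the board) stands along its +x end, 70 to 90 mm from the hole.
- jig: The whole jig, screwed to the bench: wooden bed 240 x 128 x 47 mm with cleats along its long sides (106 mm apart, rising 8 mm above the board), carrying the board. Origin on the bench under the middle of the bed; x towards the fence strip, z up. The bed's hole lies 11.2 mm off this middle, in an unknown direction.
- drift_mid (a point): Centre of the drift's wooden handle: 24 x 24 mm square, 64 mm tall, sides along this point's x and y, z up. Below it a round steel collar 32 mm across, 6 mm thick, underside 38 mm below this point; then an 18 mm shank for 26 mm, then a 29 mm taper to a blunt 7 mm nose, 94 mm below this point.
- bolt_mid (a point): Centre of the bolt's square head: dark steel, 24 x 24 mm, 40 mm tall, sides along this point's x and y, z up. Below it a round collar 32 mm across, 5 mm thick, underside 25 mm below this point; then a plain 17 mm shank 46 mm long, the last 6 mm tapering to 10 mm. No thread: it drops home.
- drift: The drift, 0.22 kg, standing in the stand with its collar on the stand's top. Origin at the centre of its collar's underside, z up along the handle.
- bolt: The bolt, 0.2 kg, standing in the stand with its collar on the stand's top. Origin at the centre of its collar's underside, z up along the head.
- stand: Wooden stand screwed to the bench, 70 x 150 x 65 mm, with two 22 mm through holes at y = -40 and y = +40 mm on its centre line; one holds the drift and the other the bolt, either way round. Origin under its middle, on the bench.
- glue: White glue bottle, 56 mm across, 150 mm tall; bystander. Origin at the centre of its foot.
- screwdriver: Screwdriver lying on the bench; bystander.
- offcut: Wooden offcut 90 x 50 x 19 mm lying on the bench; bystander. Origin at the centre of its underside.
Mind the look-alikes: they are no part of the job. What is shaped like the drift but blue or purple is not meant.

How it is judged:
On the way, in this order (a step that is already met when the one before it is completed fails the run):
1. the drift is down through both holes, its collar on the board (z of drift in the frame of board_hole below 0.004 m and horizontal distance between drift and board_hole below 0.006 m and angle between drift's own z axis and vertical below 0.1 rad), for 0.1 s.
2. the bolt is down through both holes, its collar on the board (z of bolt in the frame of board_hole below 0.003 m and horizontal distance between bolt and board_hole below 0.005 m and angle between bolt's own z axis and vertical below 0.06 rad), for 0.2 s.
At the end, for the whole second after the job is handed in: The bolt stands at rest in both holes, its collar within 3 mm of the board's face, within 5 mm of the hole's centre and within 3.4 degrees of upright; the drift stands at rest in the stand hole it came from, within 10 mm of where it was and within 6 degrees of upright (all of step 2 and linear speed of each of bolt, drift below 0.01 m/s and distance of drift from where it was at the start of the episode below 0.01 m and angle between drift's own z axis and vertical below 0.1 rad); the robot touches nothing.
It fails at once if the drift is forced: it presses on the jig with more than 60 N (contact force between drift and jig above 60 N).
It fails at once if the bolt is forced: it presses on the jig with more than 60 N (contact force between bolt and jig above 60 N).
It fails at once if another thing on the bench is shifted by more than 20 mm (distance of any of glue, screwdriver, offcut from where it was at the start of the episode above 0.02 m).
It also fails if it takes over 72 s, if anything falls off the work surface, if the arm or the gripper's body presses on something with over 40 N, if the wrist force passes 120 N, or if a joint passes its speed limit or range.

ROBOT

A 6-joint arm with a two-finger parallel gripper is mounted at the origin on the work surface. World frame = base frame: x ahead of the robot, y to its left, z up, the work surface at z = 0. Lengths are in m, angles in rad, forces in N, time in s.
With the tool pointing down it reaches from about 0.325 to 0.875 m from the base axis. Payload 4.4 kg.
Tool frame: the origin (TCP) lies at the very end of the fingers, on their centre line; the grasp point (between the pads) lies 19 mm behind it; z points along the fingers, y is the direction in which the jaws open and shut (so a half turn about z gives the same grasp; the last joint's range is limited). The gripper opens to 85 mm and grips with 20 to 120 N. Pads are 22 mm wide; open, the fingers measure 114 mm over their backs; the gripper's body (76 mm by 85 mm) begins 54 mm behind the grasp point. The pads swing forward as they close: fully open they stand 13 mm farther back than shut.
Start: joints at [-1.462, 0.207, 1.542, -0, 1.393, -0.15], TCP at [0.147, -0.556, 0.231] pointing down, gripper open.
Joint ranges: [-2.73, 2.73], [-0.86, 2.22], [0.23, 2.46], [-1.11, 4.25], [0.08, 2.63], [-2.82, 2.82]. Speed limits (rad/s): [2.79, 2.79, 3.14, 3.14, 3.14, 3.14].

INTERFACE

Orientations are given as a unit quaternion [w, x, y, z].
In Python, from rig import bot gives the robot as it stands.
- The arm moves only by the shell command python3 -m creep 'ROWS'. ROWS is JSON, a list of rows, each an object with "xyz": the shift along the tool's x, y, z in mm, a list of three; "turn": the turn, a rotation vector about the tool's x, y, z in degrees, a list of three; "jaw": the closure, from 0 (fully open) to 1 (shut). A call has 1 to 20 rows; each row is the pose to reach, as a shift and turn from the pose commanded when the call began, along the tool's axes at that moment; what a row does not reach only later rows make up. A row lasts 1/8 s, in which the tool goes at most 62.5 mm and 10.7 degrees, less where a joint would pass 70% of its speed; a pose out of reach is approached as far as the arm can. A call with a gripper value outside its range is refused whole. The fingers move at their own pace and stop on an object; the grip force is fixed at half the most. Time passes only in rows, so rows that repeat a pose let the fingers close. It gives the time, the measured TCP pose, the force and the opening at its end, in the units of the state.
- bot.state(): the state, without advancing time (a new reading comes with each control period).
- bot.get_image(name): name is "scene" or "side" or "wrist"; returns a dict with "pixels" (384x512x3 uint8, red, green, blue), "depth" (384x512 float32, m along the optical axis (not along the pixel's ray), 0 where there is no reading), "camera_matrix" (3x3 intrinsics, pixels), "R" (3x3) and "t" (3): a world point X has camera coordinates R X + t; the wrist camera has in their place "hand_eye" (4x4, takes a point from camera to tool coordinates, whose origin is the TCP and whose axes are the flange's). Camera axes: x right, y down, z forward; pixel columns grow to the right and rows downward; lengths in m; the calibration is good to about 2 mm. A picture is of the moment at which its call begins: read the wrist's pose just before it.
- bot.close_job(): hands the job in, once; it reports no verdict.
Trained networks look in the newest picture that a camera, given by its name, has taken for a name from the list of things; names that differ only in an ending like _2 or _b are one class to them, and where a whole thing is asked for, a point or a joint stands for the part that bears it (a point fixed in the world has none). Each returns a list of dicts, best first, with "p" (0 to 1); they miss things now and then, are a little off and sometimes report something else, mostly with a low value. They report only what shows in the picture. A call takes as long as a camera call. They do not tell look-alikes from the thing itself.
- bot.boxes_of(camera, query): "location" ([x, y, z] in m, in world coordinates, good to about 4 mm: the middle of the surface that is visible of it).
- bot.place_of(camera, query): "location" ([x, y, z] in m, in world coordinates, good to about 4 mm: a listed point, or the origin of a listed thing).
The state is a dict: "clock": time; "q": joint angles; "dq": joint speeds; "joint_efforts": joint torques, N m; "position": TCP position; "eef_rot": TCP orientation; "force": force on the tool from outside, world axes, zero at the start; "ft_torque": the same for the moment, N m; "finger_gap": opening from 0.0 (shut) to 1.0 (fully open).
Only numpy, scipy, OpenCV 4.12 (cv2) and the standard library are available. Lean on these libraries where they do the work, as an engineer would, in place of code of your own. Each camera call takes 0.05 s, during which the arm holds its last target. There are 200 camera calls.

## Working session

There is one attempt and no reset: what is moved stays moved. The work goes in short steps, Python scripts to look and compute and a shell command to move; the robot and the scene stay as the last step left them, time stands still between calls to the robot, and variables do not carry over. Pictures are saved under pics/ and viewed, about 8 in all and at most 12, crops included, and the job is handed in when it is done.

```bash
ls; mkdir -p pics; cat > h.py <<'E'
import numpy as np, cv2
from rig import bot
from scipy.spatial.transform import Rotation as Rn
def pose():
    s=bot.state(); q=s["eef_rot"]; return np.array(s["position"]),Rn.from_quat([q[1],q[2],q[3],q[0]]).as_matrix()
def rel(w):  # world point -> tool mm
    p,R=pose(); return (R.T@(np.array(w)-p)*1000).round(1)
def world(im,u,v,z=None,pr=None):
    K=im["camera_matrix"]; d=im["depth"][int(v),int(u)]
    c=np.linalg.inv(K)@[u,v,1]
    if "R" in im: R=im["R"].T; o=-R@im["t"]
    else:
        H=im["hand_eye"]; p,Rt=pr; R=Rt@H[:3,:3]; o=Rt@H[:3,3]+p
    r=R@c
    return o+r*(d if z is None else (z-o[2])/r[2])
E
python3 - <<'E'
from h import *
s=bot.state(); print(s)
ims=[]
for c in["scene","side"]:
    im=bot.get_image(c); cv2.imwrite(f"pics/{c}.png",im["pixels"][:,:,::-1]); 
    for n in["board_hole","jig","drift_mid","bolt_mid","drift","bolt","stand","glue","screwdriver","offcut"]:
        for r in bot.place_of(c,n)[:3]: print(c,n,np.round(r["location"],3),round(r["p"],2))
E
```

```text
pics
{'clock': 0.0, 'q': array([-1.46247597e+00,  2.07413339e-01,  1.54297780e+00, -2.48468392e-05,
        1.39352140e+00, -1.50520750e-01]), 'dq': array([-0.00031973, -0.00058921,  0.00123054,  0.00077018, -0.00048998,
        0.00063642]), 'joint_efforts': array([ 1.19918404e-03, -3.83028066e+01, -2.91601503e+01, -3.75751852e-04,
        1.05139345e-02, -2.27366094e-06]), 'position': array([ 0.14706257, -0.55507463,  0.23011826]), 'eef_rot': array([-1.15993911e-03,  9.91635891e-01,  1.29061665e-01,  1.22496839e-05]), 'force': array([-0.04424992,  0.13655748, -0.52003403]), 'ft_torque': array([-0.020469  , -0.02727777,  0.01032846]), 'finger_gap': 0.9978394216904001}
scene board_hole [0.532 0.188 0.064] 0.69
scene jig [ 0.534  0.187 -0.002] 0.57
scene jig [ 0.512 -0.116  0.068] 0.45
scene drift_mid [0.53  0.191 0.065] 0.75
scene drift_mid [ 0.546 -0.194  0.102] 0.74
scene drift_mid [ 0.646 -0.141  0.09 ] 0.66
scene bolt_mid [ 0.515 -0.114  0.091] 0.46
scene drift [ 0.642 -0.144  0.056] 0.77
scene drift [ 0.542 -0.189  0.068] 0.53
scene drift [ 0.547 -0.29   0.056] 0.47
scene bolt [ 0.515 -0.113  0.068] 0.65
scene stand [ 0.528 -0.151 -0.002] 0.78
scene glue [ 0.821 -0.048  0.003] 0.62
scene glue [ 0.528 -0.154  0.002] 0.32
scene screwdriver [ 0.476 -0.435 -0.002] 0.53
scene offcut [0.546 0.387 0.007] 0.56
side board_hole [0.534 0.186 0.068] 0.7
side jig [ 0.533  0.188 -0.   ] 0.77
side drift_mid [ 0.547 -0.294  0.09 ] 0.96
side drift_mid [ 0.543 -0.189  0.106] 0.79
side drift_mid [ 0.643 -0.143  0.094] 0.59
side bolt_mid [ 0.511 -0.112  0.089] 0.71
side drift [ 0.54  -0.19   0.071] 0.71
side drift [ 0.543 -0.291  0.054] 0.58
side drift [ 0.643 -0.141  0.06 ] 0.57
side bolt [ 0.508 -0.116  0.067] 0.81
side stand [ 0.528 -0.147 -0.   ] 0.72
side glue [ 0.816 -0.05  -0.003] 0.64
side screwdriver [ 0.475 -0.435 -0.002] 0.77
side offcut [ 0.543  0.388 -0.002] 0.55
```

View pics/scene.png

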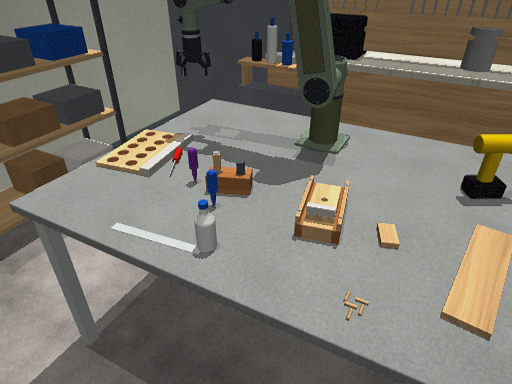

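View pics/side.png

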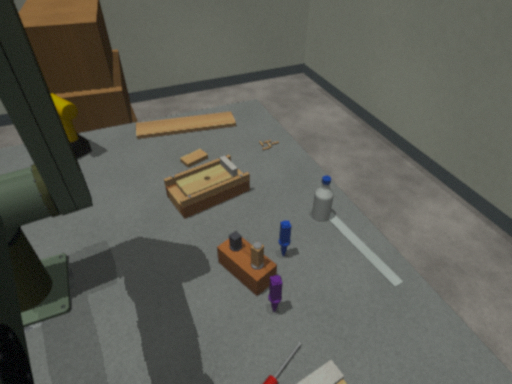

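Candidates for the drift (scene image): the wood handle in the stand at (217,160), blue at (212,187) and purple at (193,163). I choose the wood handle, standing in the stand next to the dark bolt at (240,168); the networks' nearest estimate for it is (0.543,-0.190).

```bash
python3 - <<'E'
from h import *
print(rel([.535,-.155,.30]), rel([.532,.187,.30])); p,R=pose(); print(R.round(3))
im=bot.get_image("wrist"); print(im["hand_eye"].round(3), im["camera_matrix"])
E
```

```text
[ 477.5 -288.3  -68.7] [ 562.2 -619.7  -68.7]
[[ 0.967  0.256 -0.   ]
 [ 0.256 -0.967 -0.   ]
 [-0.     0.    -1.   ]]
[[ 0.001 -0.96  -0.28   0.071]
 [ 1.     0.001 -0.    -0.001]
 [ 0.001 -0.28   0.96  -0.143]
 [ 0.     0.     0.     1.   ]] [[322.32205916   0.         252.66793359]
 [  0.         322.32205916 189.03573764]
 [  0.           0.           1.        ]]
```

```bash
python3 -m creep '[{"xyz":[477,-288,-69],"turn":[0,0,0],"jaw":0},{"xyz":[477,-288,-69],"turn":[0,0,0],"jaw":0},{"xyz":[477,-288,-69],"turn":[0,0,0],"jaw":0},{"xyz":[477,-288,-69],"turn":[0,0,0],"jaw":0},{"xyz":[477,-288,-69],"turn":[0,0,0],"jaw":0},{"xyz":[477,-288,-69],"turn":[0,0,0],"jaw":0},{"xyz":[477,-288,-69],"turn":[0,0,0],"jaw":0},{"xyz":[477,-288,-69],"turn":[0,0,0],"jaw":0},{"xyz":[477,-288,-69],"turn":[0,0,0],"jaw":0},{"xyz":[477,-288,-69],"turn":[0,0,0],"jaw":0},{"xyz":[477,-288,-69],"turn":[0,0,0],"jaw":0},{"xyz":[477,-288,-69],"turn":[0,0,0],"jaw":0}]'
python3 - <<'E'
from h import *
pr=pose(); im=bot.get_image("wrist"); cv2.imwrite("pics/w1.png",im["pixels"][:,:,::-1])
np.savez("w1.npz",p=pr[0],Rt=pr[1],**im)
for n in["drift_mid","bolt_mid","drift","bolt","stand"]:
    for r in bot.place_of("wrist",n)[:3]: print(n,np.round(r["location"],4),round(r["p"],2))
E
```

```text
clock: 2.65
position: [0.5336, -0.1565, 0.2999]
eef_rot: [-0.0, 0.992, 0.128, -0.0]
force: [0.2, -0.4, -0.1]
finger_gap: 0.998
drift_mid [ 0.6044 -0.2163  0.0173] 0.81
drift_mid [ 0.6386 -0.2539  0.012 ] 0.68
drift_mid [ 0.5402 -0.1924  0.1047] 0.56
bolt_mid [ 0.5135 -0.1163  0.0875] 0.72
drift [ 0.6449 -0.2097  0.0166] 0.94
drift [ 0.543  -0.1903  0.0614] 0.84
drift [ 0.5821 -0.2436  0.017 ] 0.82
bolt [ 0.5143 -0.1121  0.0638] 0.82
stand [ 0.5259 -0.152  -0.0038] 0.72
stand [ 0.5454 -0.1918  0.1033] 0.38
stand [ 0.5449 -0.1907  0.0622] 0.28
```

View pics/w1.png

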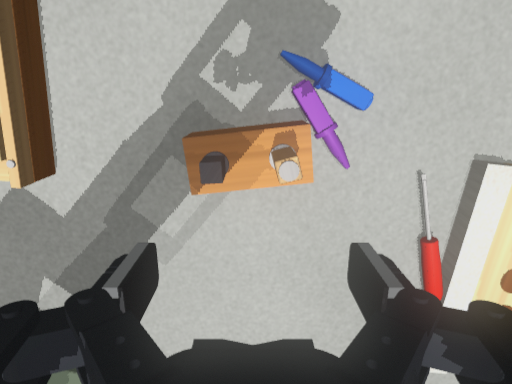

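The wrist view shows the stand at (250,160), the dark bolt head at (213,168) and the wood drift at (285,162). The blue and purple look-alikes lie toppled at (340,85) and (320,125), so they're out of the way. Now I measure the heads from depth.

```bash
cat >> h.py <<'E'
def cloud(im,pr):
    d=im["depth"]; v,u=np.indices(d.shape); K=im["camera_matrix"]
    c=np.stack([(u-K[0,2])/K[0,0]*d,(v-K[1,2])/K[1,1]*d,d],-1)
    H=im["hand_eye"]; t=c@H[:3,:3].T+H[:3,3]; return t@pr[1].T+pr[0]
def top(X,xy,zlo,zhi,r=.03):
    m=(np.hypot(X[...,0]-xy[0],X[...,1]-xy[1])<r)&(X[...,2]>zlo)&(X[...,2]<zhi)
    P=X[m]; return P,cv2.minAreaRect((P[:,:2]*1000).astype(np.float32))
E
python3 - <<'E'
from h import *
im=dict(np.load("w1.npz")); pr=(im["p"],im["Rt"]); X=cloud(im,pr)
for n,xy,a,b in[("drift",(.543,-.19),.08,.15),("bolt",(.513,-.114),.08,.15)]:
    P,_=top(X,xy,a,b); zm=np.percentile(P[:,2],95); 
    P,r=top(X,xy,zm-.004,zm+.006); print(n,zm,len(P),r,P.mean(0))
P,r=top(X,(.528,-.152),.06,.069,.1); print("stand",len(P),r)
cv2.imwrite("pics/w1c.png",cv2.resize(im["pixels"][100:220,160:340,::-1],None,fx=4,fy=4,interpolation=cv2.INTER_CUBIC))
print(Rn.from_matrix(pr[1]).as_euler("zyx",degrees=True))
E
```

```text
drift 0.13898015736731 451 ((542.04736328125, -188.64193725585938), (22.921321868896484, 22.82616424560547), 28.968069076538086) [ 0.54243869 -0.18856777  0.13753551]
bolt 0.11130884363333013 501 ((513.5648803710938, -114.24652099609375), (24.091064453125, 24.049182891845703), 17.93851089477539) [ 0.51395518 -0.11439678  0.11016796]
stand 5648 ((527.4708251953125, -151.6974639892578), (70.68993377685547, 150.42822265625), 20.919233322143555)
[-1.47110302e+01 -5.30808147e-02  1.79997987e+02]
```

View pics/w1c.png

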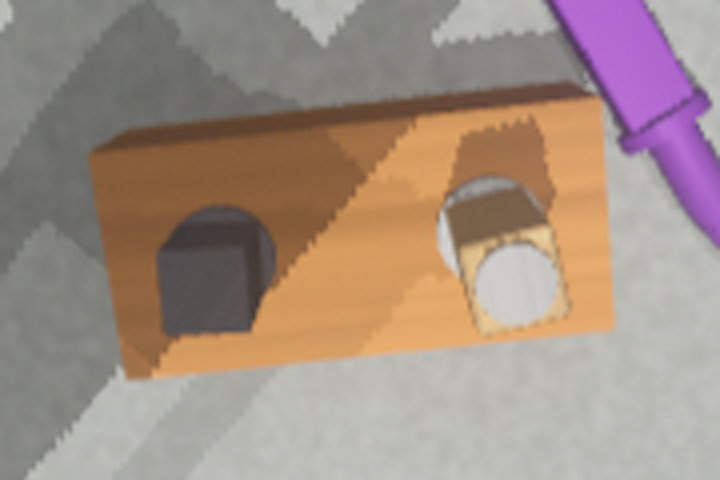

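```bash
python3 - <<'E'
from h import *
print(rel([.464,.169,.30]),rel([.464,.169,.13]))
E
```

```text
[ 1.490e+01 -3.322e+02  3.000e-01] [  14.9 -332.2  170.3]
```

```bash
python3 -m creep '[{"xyz":[3,-60,0],"turn":[0,0,0],"jaw":0},{"xyz":[15,-332,20],"turn":[0,0,0],"jaw":0},{"xyz":[15,-332,20],"turn":[0,0,0],"jaw":0},{"xyz":[15,-332,60],"turn":[0,0,0],"jaw":0},{"xyz":[15,-332,110],"turn":[0,0,0],"jaw":0},{"xyz":[15,-332,170],"turn":[0,0,0],"jaw":0},{"xyz":[15,-332,170],"turn":[0,0,0],"jaw":0},{"xyz":[15,-332,170],"turn":[0,0,0],"jaw":0},{"xyz":[15,-332,170],"turn":[0,0,0],"jaw":0}]'
python3 - <<'E'
from h import *
pr=pose(); im=bot.get_image("wrist")
np.savez("w2.npz",p=pr[0],Rt=pr[1],**im)
X=cloud(im,pr)
for n in["board_hole","jig"]:
    for r in bot.place_of("wrist",n)[:2]: print(n,np.round(r["location"],4),round(r["p"],2))
bh=np.array(bot.place_of("wrist","board_hole")[0]["location"])
H=im["hand_eye"]; c=(np.linalg.inv(H)@np.append(pr[1].T@(bh-pr[0]),1))[:3]; uv=im["camera_matrix"]@(c/c[2]); print(uv)
u,v=int(uv[0]),int(uv[1]); v0,u0=max(0,v-32),max(0,u-32)
print((X[v-24:v+26:2,u-24:u+26:2,2]*1000).round().astype(int))
big=cv2.resize(im["pixels"][v0:v0+64,u0:u0+64,::-1],(480,480),interpolation=cv2.INTER_CUBIC)
cv2.imwrite("pics/w2.png",np.hstack([cv2.resize(cv2.convertScaleAbs(big,alpha=1.0),(384,384)),cv2.resize(im["pixels"][:,:,::-1],None,fx=.8,fy=1)]))
E
```

```text
clock: 4.08
position: [0.4656, 0.1691, 0.1319]
eef_rot: [0.0, 0.992, 0.129, 0.001]
force: [0.8, -0.3, 0.2]
finger_gap: 0.999
board_hole [0.5344 0.1921 0.062 ] 0.72
[247.02304511  92.77399863   1.        ]
[[ 66  65  65  66  65  66  66  66  66  65  66  65  65  65  65  66  65  65
   65  65  65  66  65  65  65]
 [ 66  64  66  67  66  65  67  65  65  66  66  65  66  65  64  65  66  65
   64  65  67  64  65  64  64]
 [ 66  67  66  65  66  65  65  65  66  65  64  66  65  65  65  66  65  64
   66  67  65  64  65  65  65]
 [ 66  64  65  67  65  65  65  65  64  65  66  65  64  66  64  66  64  66
   65  66  65  66  65  65  66]
 [ 66  67  65  66  65  65  65  66  65  65  67  65  65  65  64  64  65  64
   65  66  64  65  64  64  65]
 [ 65  64  64  66  65  65  65  65  66  65  66  63  64  64  64  65  64  65
   65  66  65  66  65  65  66]
 [ 65  65  66  65  65  66  65  66  65  66  64  57  49  47  47  51  56  65
   66  66  66  65  66  66  65]
 [ 65  66  65  67  64  65  65  66  64  58  47  47  49  48  47  48  48  47
   59  65  64  66  65  66  66]
 [ 65  64  66  65  66  67  66  65  57  47  48  47  47  
[... 1030 characters left out ...]
47  48  48  47  47  48  47   1   0   1
   -1   0  60  65  65  66  65]
 [ 65  66  66  65  66  65  66  65  52  48  48  48  47  47  46   1  -1   1
    2  54  65  66  66  65  65]
 [ 65  65  67  65  65  66  65  66  65  55  48  46  48  47  48  29   1   0
   55  64  66  66  65  67  65]
 [ 66  66  67  66  65  65  65  66  65  65  65  51  47  47  47  47  53  62
   64  66  66  65  65  64  64]
 [ 66  65  65  64  65  65  66  65  64  65  66  65  64  64  64  65  66  66
   65  66  65  64  65  65  66]
 [ 65  66  65  65  65  65  65  65  66  64  65  65  66  66  65  64  66  64
   66  66  64  66  65  66  66]
 [ 65  65  65  66  66  64  63  66  65  65  64  66  65  65  66  65  64  65
   64  65  66  64  67  64  65]]
```

View pics/w2.png

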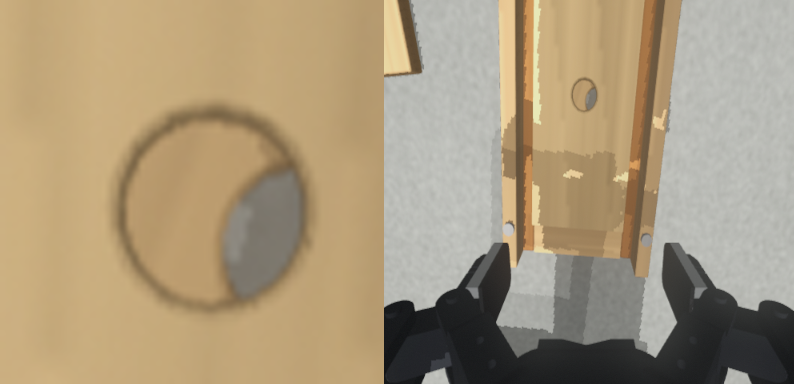

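The crop shows the board hole centred near (210,207) in the crop, with the overlap lens at (263,232). So the bed hole lies to the image right and a little toward the camera's bottom. I'll fit both circles.

```bash
python3 - <<'E'
from h import *
from scipy.optimize import least_squares
im=dict(np.load("w2.npz")); pr=(im["p"],im["Rt"]); X=cloud(im,pr)
v0,u0=62,216; Z=X[v0:v0+64,u0:u0+64,2]
hole=((Z<.056)).astype(np.uint8); deep=(Z<.024).astype(np.uint8)
def cnt(m):
    c=max(cv2.findContours(m,cv2.RETR_EXTERNAL,cv2.CHAIN_APPROX_NONE)[0],key=cv2.contourArea)[:,0]; return c
def plane(c,z): return np.array([world(im,u+u0,v+v0,z,pr) for u,v in c])[:,:2]*1000
def fit(P,r): 
    s=least_squares(lambda c:np.hypot(*(P-c[:2]).T)-c[2],[*P.mean(0),r],loss="soft_l1"); return s.x
h=plane(cnt(hole),65); 
hp=plane(cnt(hole),.065); H=fit(hp,10); print("board hole",H)
c=cnt(deep)
# keep contour pts of lens that are interior to board hole (bordering 47mm)
dist=cv2.distanceTransform(hole,cv2.DIST_L2,5); k=np.array([dist[v,u]>2.5 for u,v in c])
bp=plane(c[k],.047)
s=least_squares(lambda q:np.hypot(*(bp-q).T)-10,H[:2]+(bp.mean(0)-H[:2])*1.5,loss="soft_l1"); print("bed hole",s.x,k.sum(),np.abs(s.fun).mean(),"offset",s.x-H[:2],np.hypot(*(s.x-H[:2])))
# jig yaw from board/cleats edges: tops at z~.073
m=(X[...,2]>.070)&(X[...,2]<.076); P=X[m][:,:2]*1000; print(cv2.minAreaRect(P.astype(np.float32)))
print(rel([.5424,-.1886,.13]),rel([.5424,-.1886,.076]))
E
```

```text
board hole [533.33465986 189.86744595   9.29579083]
bed hole [531.89909884 177.75915472] 22 0.19259340786005205 offset [ -1.43556102 -12.10829123] 12.193094433824264
((501.895751953125, 183.2004852294922), (175.55990600585938, 128.61354064941406), 10.913115501403809)
[-17.3 365.2   2.6] [-17.5 365.2  56.6]
```

```bash
python3 -m creep '[{"xyz":[0,0,-60],"turn":[0,0,0],"jaw":0},{"xyz":[-5,60,-70],"turn":[0,0,-7],"jaw":0},{"xyz":[-17,365,-70],"turn":[0,0,-14.2],"jaw":0},{"xyz":[-17,365,-70],"turn":[0,0,-14.2],"jaw":0},{"xyz":[-17,365,-70],"turn":[0,0,-14.2],"jaw":0},{"xyz":[-17,365,-70],"turn":[0,0,-14.2],"jaw":0},{"xyz":[-17,365,-70],"turn":[0,0,-14.2],"jaw":0},{"xyz":[-17,365,-70],"turn":[0,0,-14.2],"jaw":0},{"xyz":[-17,365,-70],"turn":[0,0,-14.2],"jaw":0},{"xyz":[-17,365,-60],"turn":[0,0,-14.2],"jaw":0}]'
python3 - <<'E'
from h import *
pr=pose(); im=bot.get_image("wrist"); X=cloud(im,pr)
for n,xy,a,b in[("drift",(.5424,-.1886),.131,.15),("bolt",(.5138,-.1143),.105,.118)]:
    P,r=top(X,xy,a,b); print(n,len(P),r)
print(rel([.5424,-.1886,.078]), pr[1].round(3)); cv2.imwrite("pics/w3.png",im["pixels"][:,:,::-1])
E
```

```text
clock: 5.52
position: [0.5416, -0.187, 0.1913]
eef_rot: [0.001, 0.968, 0.251, 0.001]
force: [-0.1, -0.8, -0.4]
finger_gap: 1.002
drift 1268 ((542.3541870117188, -189.20046997070312), (24.4753360748291, 23.337146759033203), 28.812334060668945)
bolt 1139 ((513.6531982421875, -114.55233001708984), (24.519617080688477, 24.397836685180664), 17.210397720336914)
[  0.7   3.4 110.8] [[ 0.874  0.486  0.002]
 [ 0.486 -0.874 -0.001]
 [ 0.002  0.002 -1.   ]]
```

```bash
python3 -m creep '[{"xyz":[0,0,30],"turn":[0,0,0],"jaw":0},{"xyz":[0,0,30],"turn":[0,0,0],"jaw":0}]'
python3 -c "
from h import *
print(rel([.54235,-.1892,.078]))"
```

```text
clock: 5.82
position: [0.5386, -0.1853, 0.1573]
eef_rot: [-0.002, 0.968, 0.251, -0.003]
force: [0.8, 0.9, -0.3]
finger_gap: 1.002
[ 1.7  5.7 79.2]
```

```bash
python3 -m creep '[{"xyz":[0,0,20],"turn":[0,0,0],"jaw":0},{"xyz":[0,0,20],"turn":[0,0,0],"jaw":0},{"xyz":[0,0,20],"turn":[0,0,0],"jaw":0}]'
python3 -c "
from h import *
print(rel([.54235,-.1892,.078]));print(bot.state()['dq'])"
```

```text
clock: 6.2
position: [0.5416, -0.1877, 0.1414]
eef_rot: [0.0, 0.968, 0.251, 0.0]
force: [0.3, 0.1, -0.6]
finger_gap: 0.998
[-0.1  1.6 63.4]
[-0.00423874 -0.00713529 -0.01064807  0.00012758 -0.00477087  0.00131675]
```

```bash
python3 -m creep '[{"xyz":[0,1.6,20],"turn":[0,0,0],"jaw":0},{"xyz":[0,1.6,40],"turn":[0,0,0],"jaw":0},{"xyz":[0,1.6,63],"turn":[0,0,0],"jaw":0},{"xyz":[0,1.6,63],"turn":[0,0,0],"jaw":0},{"xyz":[0,1.6,63],"turn":[0,0,0],"jaw":0.5},{"xyz":[0,1.6,63],"turn":[0,0,0],"jaw":1},{"xyz":[0,1.6,63],"turn":[0,0,0],"jaw":1},{"xyz":[0,1.6,63],"turn":[0,0,0],"jaw":1},{"xyz":[0,1.6,63],"turn":[0,0,0],"jaw":1},{"xyz":[0,1.6,63],"turn":[0,0,0],"jaw":1}]'
```

```text
clock: 7.45
position: [0.5425, -0.1896, 0.0782]
eef_rot: [0.001, 0.968, 0.251, 0.001]
force: [-0.5, -0.3, 5.0]
finger_gap: 0.271
```

```bash
python3 -m creep '[{"xyz":[0,0,-30],"turn":[0,0,0],"jaw":1},{"xyz":[0,0,-75],"turn":[0,0,0],"jaw":1},{"xyz":[0,0,-122],"turn":[0,0,0],"jaw":1},{"xyz":[25,-48,-122],"turn":[0,0,0],"jaw":1},{"xyz":[50,-96,-122],"turn":[0,0,0],"jaw":1},{"xyz":[75,-144,-122],"turn":[0,0,0],"jaw":1},{"xyz":[100,-192,-122],"turn":[0,0,0],"jaw":1},{"xyz":[125,-240,-122],"turn":[0,0,0],"jaw":1},{"xyz":[150,-288,-122],"turn":[0,0,0],"jaw":1},{"xyz":[164,-315,-122],"turn":[0,0,0],"jaw":1},{"xyz":[173,-331.5,-122],"turn":[0,0,0],"jaw":1},{"xyz":[173,-331.5,-95],"turn":[0,0,0],"jaw":1},{"xyz":[173,-331.5,-75],"turn":[0,0,0],"jaw":1},{"xyz":[173,-331.5,-70],"turn":[0,0,0],"jaw":1},{"xyz":[173,-331.5,-70],"turn":[0,0,0],"jaw":1},{"xyz":[173,-331.5,-70],"turn":[0,0,0],"jaw":1}]'
python3 - <<'E'
from h import *
print(rel([.5326,.1842,.138]),bot.state()["force"])
im=bot.get_image("wrist"); cv2.imwrite("pics/w4.png",im["pixels"][:,:,::-1]); np.savez("w4.npz",**im)
im2=bot.get_image("side"); cv2.imwrite("pics/s4.png",im2["pixels"][:,:,::-1])
for c in("scene","side"):
  for n in("drift","drift_mid"):
    for r in bot.place_of(c,n)[:3]: print(c,n,np.round(r["location"],4),round(r["p"],2))
E
```

```text
clock: 9.45
position: [0.5332, 0.1845, 0.1484]
eef_rot: [0.0, 0.968, 0.25, 0.001]
force: [-0.2, 0.1, -2.3]
finger_gap: 0.274
[-0.7 -0.1 10.4] [-0.21234935  0.0667606  -2.29429619]
scene drift [ 0.6423 -0.1439  0.0555] 0.77
scene drift [ 0.5418 -0.1894  0.0681] 0.53
scene drift [ 0.5473 -0.2902  0.0559] 0.47
scene drift_mid [0.5301 0.1908 0.0648] 0.75
scene drift_mid [ 0.5457 -0.1945  0.1018] 0.74
scene drift_mid [ 0.6459 -0.1411  0.09  ] 0.66
side drift [ 0.6475 -0.2106  0.0153] 0.74
side drift [0.5295 0.1817 0.1408] 0.72
side drift [ 0.581  -0.2454  0.0155] 0.59
side drift_mid [ 0.6371 -0.2492  0.013 ] 0.81
side drift_mid [ 0.607  -0.215   0.0107] 0.74
side drift_mid [0.5312 0.1882 0.1743] 0.65
```

View pics/w4.png

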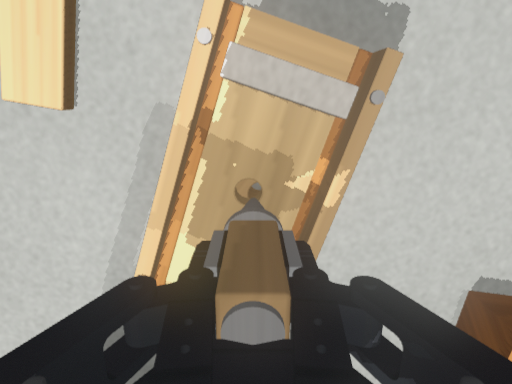

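```bash
python3 -m creep '[{"xyz":[-0.6,0,5],"turn":[0,0,0],"jaw":1},{"xyz":[-0.6,0,10],"turn":[0,0,0],"jaw":1},{"xyz":[-0.6,0,13],"turn":[0,0,0],"jaw":1},{"xyz":[-0.6,0,16],"turn":[0,0,0],"jaw":1},{"xyz":[-0.6,0,19],"turn":[0,0,0],"jaw":1},{"xyz":[-0.6,0,22],"turn":[0,0,0],"jaw":1},{"xyz":[-0.6,0,24],"turn":[0,0,0],"jaw":1},{"xyz":[-0.6,0,26],"turn":[0,0,0],"jaw":1},{"xyz":[-0.6,0,26],"turn":[0,0,0],"jaw":1}]'
```

```text
clock: 10.88
position: [0.532, 0.1845, 0.1214]
eef_rot: [-0.0, 0.968, 0.251, 0.0]
force: [0.2, 1.0, -1.8]
finger_gap: 0.272
```

```bash
python3 -m creep '[{"xyz":[0,0,2],"turn":[0,0,0],"jaw":1},{"xyz":[0,0,4],"turn":[0,0,0],"jaw":1},{"xyz":[0,0,5],"turn":[0,0,0],"jaw":1},{"xyz":[0,0,6],"turn":[0,0,0],"jaw":1},{"xyz":[0,0,6],"turn":[0,0,0],"jaw":1}]'
```

```text
clock: 11.5
position: [0.5324, 0.185, 0.1159]
eef_rot: [-0.0, 0.968, 0.251, 0.001]
force: [1.2, 4.1, 2.0]
finger_gap: 0.273
```

```bash
python3 -m creep '[{"xyz":[0,0,1],"turn":[0,0,0],"jaw":1},{"xyz":[0,0,2],"turn":[0,0,0],"jaw":1},{"xyz":[0,0,2],"turn":[0,0,0],"jaw":1}]'
```

```text
clock: 11.88
position: [0.5328, 0.185, 0.1151]
eef_rot: [-0.0, 0.968, 0.251, 0.001]
force: [-0.3, 4.3, 7.3]
finger_gap: 0.276
```

Vertical force has risen to about 9 N above the hanging weight with the nose at bed level, so the nose is on the bed edge. I'll ease it towards the bed hole.

```bash
python3 -m creep '[{"xyz":[0,0,-1.5],"turn":[0,0,0],"jaw":1},{"xyz":[-0.8,1.1,-1.5],"turn":[0,0,0],"jaw":1},{"xyz":[-0.8,1.1,0],"turn":[0,0,0],"jaw":1},{"xyz":[-0.8,1.1,1],"turn":[0,0,0],"jaw":1},{"xyz":[-0.8,1.1,2],"turn":[0,0,0],"jaw":1},{"xyz":[-0.8,1.1,2],"turn":[0,0,0],"jaw":1}]'
```

```text
clock: 12.62
position: [0.533, 0.1835, 0.1122]
eef_rot: [-0.0, 0.968, 0.251, 0.002]
force: [2.4, 4.9, 3.7]
finger_gap: 0.273
```

```bash
python3 -m creep '[{"xyz":[-0.2,1.2,0],"turn":[0,0,0],"jaw":1},{"xyz":[-0.2,1.2,1],"turn":[0,0,0],"jaw":1},{"xyz":[-0.2,1.2,2],"turn":[0,0,0],"jaw":1},{"xyz":[-0.2,1.2,3],"turn":[0,0,0],"jaw":1},{"xyz":[-0.2,1.2,3],"turn":[0,0,0],"jaw":1}]'
```

```text
clock: 13.25
position: [0.5334, 0.1826, 0.1092]
eef_rot: [-0.0, 0.968, 0.251, 0.002]
force: [1.8, 4.9, 3.5]
finger_gap: 0.269
```

```bash
python3 -m creep '[{"xyz":[-0.2,1.0,1],"turn":[0,0,0],"jaw":1},{"xyz":[-0.4,1.6,3],"turn":[0,0,0],"jaw":1},{"xyz":[-0.6,2.2,4],"turn":[0,0,0],"jaw":1},{"xyz":[-0.6,2.4,6],"turn":[0,0,0],"jaw":1},{"xyz":[-0.6,2.4,6],"turn":[0,0,0],"jaw":1}]'
```

```text
clock: 13.88
position: [0.5343, 0.1803, 0.1029]
eef_rot: [-0.0, 0.968, 0.251, 0.002]
force: [5.0, 5.2, 1.4]
finger_gap: 0.272
```

```bash
python3 -m creep '[{"xyz":[0,0.8,1],"turn":[0,0,0],"jaw":1},{"xyz":[-0.2,1.3,3],"turn":[0,0,0],"jaw":1},{"xyz":[-0.4,1.8,5],"turn":[0,0,0],"jaw":1},{"xyz":[-0.4,1.8,6],"turn":[0,0,0],"jaw":1},{"xyz":[-0.4,1.8,6],"turn":[0,0,0],"jaw":1}]'
```

```text
clock: 14.5
position: [0.5349, 0.1784, 0.097]
eef_rot: [-0.0, 0.968, 0.251, 0.002]
force: [3.8, 6.3, 1.4]
finger_gap: 0.277
```

```bash
python3 -m creep '[{"xyz":[0.1,0.3,2],"turn":[0,0,0],"jaw":1},{"xyz":[0.1,0.6,4],"turn":[0,0,0],"jaw":1},{"xyz":[0.1,0.6,6],"turn":[0,0,0],"jaw":1},{"xyz":[0.1,0.6,6],"turn":[0,0,0],"jaw":1}]'
```

```text
clock: 15.0
position: [0.5346, 0.1778, 0.0911]
eef_rot: [-0.0, 0.968, 0.251, 0.001]
force: [2.2, 6.2, 4.0]
finger_gap: 0.273
```

```bash
python3 -m creep '[{"xyz":[0,0,1.5],"turn":[0,0,0],"jaw":1},{"xyz":[0,0,3],"turn":[0,0,0],"jaw":1},{"xyz":[0,0,4.5],"turn":[0,0,0],"jaw":1},{"xyz":[0,0,4.5],"turn":[0,0,0],"jaw":1}]'
```

```text
clock: 15.5
position: [0.534, 0.1776, 0.0867]
eef_rot: [-0.0, 0.968, 0.251, 0.001]
force: [0.5, 3.8, 6.2]
finger_gap: 0.272
```

```bash
python3 -m creep '[{"xyz":[0,0,1.5],"turn":[0,0,0],"jaw":1},{"xyz":[0,0,3],"turn":[0,0,0],"jaw":1},{"xyz":[0,0,4.5],"turn":[0,0,0],"jaw":1},{"xyz":[0,0,6],"turn":[0,0,0],"jaw":1},{"xyz":[0,0,6],"turn":[0,0,0],"jaw":1}]'
```

```text
clock: 16.12
position: [0.5336, 0.1774, 0.0802]
eef_rot: [-0.0, 0.968, 0.251, 0.0]
force: [0.2, 4.8, 3.7]
finger_gap: 0.272
```

```bash
python3 -m creep '[{"xyz":[0,0,1],"turn":[0,0,0],"jaw":1},{"xyz":[0,0,2.2],"turn":[0,0,0],"jaw":1},{"xyz":[0,0,2.8],"turn":[0,0,0],"jaw":1},{"xyz":[0,0,2.8],"turn":[0,0,0],"jaw":1}]'
```

```text
clock: 16.62
position: [0.5336, 0.1773, 0.0782]
eef_rot: [-0.0, 0.968, 0.251, 0.0]
force: [-1.6, 4.1, 10.9]
finger_gap: 0.267
```

Seated: TCP z is 0.0782, the same as on the stand, and contact force is about 13 N. Now I withdraw the drift and go over the stand.

```bash
python3 -m creep '[{"xyz":[0,0,-3],"turn":[0,0,0],"jaw":1},{"xyz":[0,0,-10],"turn":[0,0,0],"jaw":1},{"xyz":[0,0,-25],"turn":[0,0,0],"jaw":1},{"xyz":[0,0,-50],"turn":[0,0,0],"jaw":1},{"xyz":[0,0,-85],"turn":[0,0,0],"jaw":1},{"xyz":[0,0,-122],"turn":[0,0,0],"jaw":1},{"xyz":[-25,48,-122],"turn":[0,0,0],"jaw":1},{"xyz":[-50,96,-122],"turn":[0,0,0],"jaw":1},{"xyz":[-75,144,-122],"turn":[0,0,0],"jaw":1},{"xyz":[-100,192,-122],"turn":[0,0,0],"jaw":1},{"xyz":[-125,240,-122],"turn":[0,0,0],"jaw":1},{"xyz":[-150,288,-122],"turn":[0,0,0],"jaw":1},{"xyz":[-165,315,-110],"turn":[0,0,0],"jaw":1},{"xyz":[-170.5,325,-90],"turn":[0,0,0],"jaw":1},{"xyz":[-170.5,325,-70],"turn":[0,0,0],"jaw":1},{"xyz":[-170.5,325,-65],"turn":[0,0,0],"jaw":1},{"xyz":[-170.5,325,-65],"turn":[0,0,0],"jaw":1},{"xyz":[-170.5,325,-65],"turn":[0,0,0],"jaw":1}]'
python3 - <<'E'
from h import *
print(rel([.5425,-.1896,.0785])); pr=pose()
im=bot.get_image("wrist"); X=cloud(im,pr); cv2.imwrite("pics/w5.png",im["pixels"][:,:,::-1]); P,r=top(X,(.5425,-.1896),.18,.22); print(len(P),r)
E
```

```text
clock: 18.88
position: [0.5426, -0.1894, 0.1427]
eef_rot: [0.0, 0.968, 0.251, 0.0]
force: [0.6, 0.6, -2.3]
finger_gap: 0.276
[-0.2  0.  64.2]
12459 ((546.1553344726562, -187.63113403320312), (28.387922286987305, 59.92656707763672), 28.726911544799805)
```

View pics/w5.png

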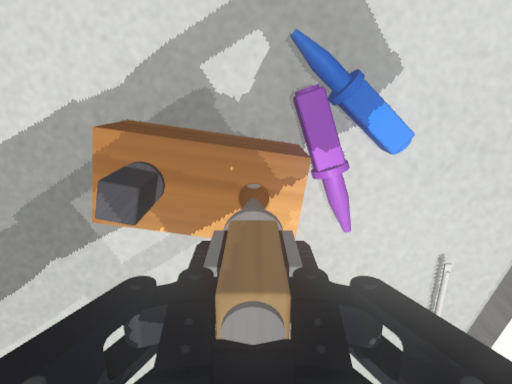

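The drift hangs upright with its nose at (254,203), over the stand hole at (254,192). I'll lower it in steps.

```bash
python3 -m creep '[{"xyz":[0,0,8],"turn":[0,0,0],"jaw":1},{"xyz":[0,0,16],"turn":[0,0,0],"jaw":1},{"xyz":[0,0,24],"turn":[0,0,0],"jaw":1},{"xyz":[0,0,32],"turn":[0,0,0],"jaw":1},{"xyz":[0,0,32],"turn":[0,0,0],"jaw":1}]'
```

```text
clock: 19.55
position: [0.5413, -0.1893, 0.1087]
eef_rot: [-0.001, 0.968, 0.251, -0.001]
force: [0.7, -0.5, -3.1]
finger_gap: 0.275
```

```bash
python3 -m creep '[{"xyz":[0,0,8],"turn":[0,0,0],"jaw":1},{"xyz":[0,0,16],"turn":[0,0,0],"jaw":1},{"xyz":[0,0,24],"turn":[0,0,0],"jaw":1},{"xyz":[0,0,30],"turn":[0,0,0],"jaw":1},{"xyz":[0,0,32],"turn":[0,0,0],"jaw":1},{"xyz":[0,0,32],"turn":[0,0,0],"jaw":1}]'
```

```text
clock: 20.3
position: [0.5422, -0.1897, 0.0783]
eef_rot: [-0.0, 0.968, 0.251, 0.0]
force: [-2.1, 0.4, 1.4]
finger_gap: 0.277
```

```bash
python3 -m creep '[{"xyz":[0,0,0],"turn":[0,0,0],"jaw":0.3},{"xyz":[0,0,0],"turn":[0,0,0],"jaw":0},{"xyz":[0,0,0],"turn":[0,0,0],"jaw":0},{"xyz":[0,0,-15],"turn":[0,0,0],"jaw":0},{"xyz":[0,0,-50],"turn":[0,0,0],"jaw":0},{"xyz":[0,0,-90],"turn":[0,0,0],"jaw":0},{"xyz":[5.5,-40,-90],"turn":[0,0,6],"jaw":0},{"xyz":[11.5,-79.6,-90],"turn":[0,0,11.5],"jaw":0},{"xyz":[11.5,-79.6,-80],"turn":[0,0,11.5],"jaw":0},{"xyz":[11.5,-79.6,-80],"turn":[0,0,11.5],"jaw":0},{"xyz":[11.5,-79.6,-80],"turn":[0,0,11.5],"jaw":0}]'
python3 - <<'E'
from h import *
pr=pose(); im=bot.get_image("wrist"); X=cloud(im,pr); cv2.imwrite("pics/w6.png",im["pixels"][:,:,::-1])
for n,xy,a,b in[("drift",(.5424,-.1886),.131,.15),("bolt",(.5138,-.1143),.105,.118)]:
    P,r=top(X,xy,a,b); print(n,len(P),r)
print(rel([.5136,-.1145,.078]))
E
```

```text
clock: 21.68
position: [0.5141, -0.1155, 0.1583]
eef_rot: [0.0, 0.988, 0.152, 0.0]
force: [-0.3, 0.2, -0.2]
finger_gap: 1.0
drift 1827 ((541.7908325195312, -188.19830322265625), (24.229476928710938, 23.988834381103516), 29.798622131347656)
bolt 1413 ((513.76123046875, -114.5141830444336), (24.348392486572266, 23.916505813598633), 16.941251754760742)
[-0.3 -1.2 80.4]
```

The drift is back within about 1 mm of where it was, and upright. Now I grasp the bolt.

```bash
python3 -m creep '[{"xyz":[-0.1,-1.1,25],"turn":[0,0,0],"jaw":0},{"xyz":[-0.1,-1.1,55],"turn":[0,0,0],"jaw":0},{"xyz":[-0.1,-1.1,80],"turn":[0,0,0],"jaw":0},{"xyz":[-0.1,-1.1,80],"turn":[0,0,0],"jaw":0},{"xyz":[-0.1,-1.1,80],"turn":[0,0,0],"jaw":0.5},{"xyz":[-0.1,-1.1,80],"turn":[0,0,0],"jaw":1},{"xyz":[-0.1,-1.1,80],"turn":[0,0,0],"jaw":1},{"xyz":[-0.1,-1.1,80],"turn":[0,0,0],"jaw":1},{"xyz":[-0.1,-1.1,80],"turn":[0,0,0],"jaw":1},{"xyz":[-0.1,-1.1,80],"turn":[0,0,0],"jaw":1}]'
```

```text
clock: 22.98
position: [0.513, -0.1137, 0.0778]
eef_rot: [0.0, 0.988, 0.152, -0.0]
force: [-0.5, -1.0, 0.9]
finger_gap: 0.272
```

```bash
python3 -m creep '[{"xyz":[0,0,-25],"turn":[0,0,0],"jaw":1},{"xyz":[0,0,-65],"turn":[0,0,0],"jaw":1},{"xyz":[0,0,-105],"turn":[0,0,0],"jaw":1},{"xyz":[18,-45,-105],"turn":[0,0,0],"jaw":1},{"xyz":[37,-94,-105],"turn":[0,0,0],"jaw":1},{"xyz":[57,-145,-105],"turn":[0,0,0],"jaw":1},{"xyz":[77,-196,-105],"turn":[0,0,0],"jaw":1},{"xyz":[95,-242,-105],"turn":[0,0,0],"jaw":1},{"xyz":[106.6,-271.5,-105],"turn":[0,0,0],"jaw":1},{"xyz":[106.6,-271.5,-90],"turn":[0,0,0],"jaw":1},{"xyz":[106.6,-271.5,-70],"turn":[0,0,0],"jaw":1},{"xyz":[106.6,-271.5,-62],"turn":[0,0,0],"jaw":1},{"xyz":[106.6,-271.5,-62],"turn":[0,0,0],"jaw":1},{"xyz":[106.6,-271.5,-62],"turn":[0,0,0],"jaw":1}]'
python3 - <<'E'
from h import *
pr=pose(); im=bot.get_image("wrist"); cv2.imwrite("pics/w7.png",cv2.resize(im["pixels"][60:260,130:380,::-1],None,fx=3,fy=3)); X=cloud(im,pr)
print(rel([.5333,.1773,.133]), bot.state()["force"])
E
```

```text
clock: 24.72
position: [0.5335, 0.1771, 0.1405]
eef_rot: [0.0, 0.988, 0.152, 0.0]
force: [0.6, -0.4, -1.3]
finger_gap: 0.27
[-0.4 -0.2  7.8] [ 0.35922737 -0.34573835 -1.14832484]
```

View pics/w7.png

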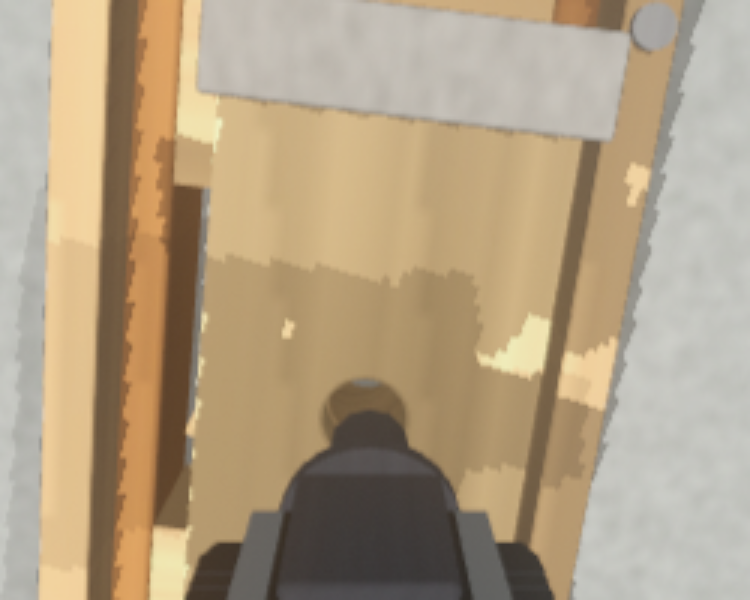

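The bolt tip at (370,430) sits over the hole centred at (363,415); the hole lies about 1 mm to the image left. I'll shift slightly and lower it.

```bash
python3 -m creep '[{"xyz":[-0.2,-0.6,5],"turn":[0,0,0],"jaw":1},{"xyz":[-0.2,-0.6,12],"turn":[0,0,0],"jaw":1},{"xyz":[-0.2,-0.6,18],"turn":[0,0,0],"jaw":1},{"xyz":[-0.2,-0.6,24],"turn":[0,0,0],"jaw":1},{"xyz":[-0.2,-0.6,28],"turn":[0,0,0],"jaw":1},{"xyz":[-0.2,-0.6,31],"turn":[0,0,0],"jaw":1},{"xyz":[-0.2,-0.6,31],"turn":[0,0,0],"jaw":1}]'
```

```text
clock: 25.65
position: [0.5325, 0.178, 0.1087]
eef_rot: [0.0, 0.988, 0.152, -0.0]
force: [-0.0, 0.4, -2.6]
finger_gap: 0.267
```

```bash
python3 -m creep '[{"xyz":[0,0,3],"turn":[0,0,0],"jaw":1},{"xyz":[0,0,6],"turn":[0,0,0],"jaw":1},{"xyz":[0,0,9],"turn":[0,0,0],"jaw":1},{"xyz":[0,0,9],"turn":[0,0,0],"jaw":1}]'
```

```text
clock: 26.15
position: [0.5323, 0.1779, 0.0996]
eef_rot: [0.0, 0.988, 0.152, -0.0]
force: [-0.6, -1.0, -2.7]
finger_gap: 0.268
```

Free all the way so far; 22 mm to go.

```bash
python3 -m creep '[{"xyz":[0,0,4],"turn":[0,0,0],"jaw":1},{"xyz":[0,0,8],"turn":[0,0,0],"jaw":1},{"xyz":[0,0,12],"turn":[0,0,0],"jaw":1},{"xyz":[0,0,16],"turn":[0,0,0],"jaw":1},{"xyz":[0,0,19],"turn":[0,0,0],"jaw":1},{"xyz":[0,0,21],"turn":[0,0,0],"jaw":1},{"xyz":[0,0,22],"turn":[0,0,0],"jaw":1},{"xyz":[0,0,22],"turn":[0,0,0],"jaw":1}]'
```

```text
clock: 27.15
position: [0.5327, 0.178, 0.0781]
eef_rot: [0.0, 0.988, 0.152, 0.0]
force: [-0.2, -0.6, -1.9]
finger_gap: 0.27
```

```bash
python3 -m creep '[{"xyz":[0,0,0.8],"turn":[0,0,0],"jaw":1},{"xyz":[0,0,0.8],"turn":[0,0,0],"jaw":1},{"xyz":[0,0,0.8],"turn":[0,0,0],"jaw":0.4},{"xyz":[0,0,0.8],"turn":[0,0,0],"jaw":0.2},{"xyz":[0,0,0.8],"turn":[0,0,0],"jaw":0.1},{"xyz":[0,0,-10],"turn":[0,0,0],"jaw":0.1},{"xyz":[0,0,-50],"turn":[0,0,0],"jaw":0.1},{"xyz":[-20,0,-100],"turn":[0,0,0],"jaw":0.1},{"xyz":[-70,0,-100],"turn":[0,0,0],"jaw":0.1},{"xyz":[-70,0,-100],"turn":[0,0,0],"jaw":0.1},{"xyz":[-70,0,-100],"turn":[0,0,0],"jaw":0.1}]'
python3 - <<'E'
from h import *
pr=pose(); im=bot.get_image("wrist"); X=cloud(im,pr); cv2.imwrite("pics/w8.png",im["pixels"][:,:,::-1])
P,r=top(X,(.533,.178),.10,.125); print("bolt",len(P),r,"top z",np.median(P[:,2]))
im=bot.get_image("side"); cv2.imwrite("pics/s8.png",im["pixels"][:,:,::-1])
for n in("drift","bolt","glue","screwdriver","offcut"):
    for q in bot.place_of("side",n)[:3]: print(n,np.round(q["location"],3),round(q["p"],2))
E
```

```text
clock: 28.52
position: [0.4665, 0.157, 0.1788]
eef_rot: [-0.0, 0.988, 0.152, 0.001]
force: [0.1, 0.4, -0.2]
finger_gap: 0.899
bolt 1480 ((532.8009033203125, 179.2243194580078), (23.94851303100586, 23.843856811523438), 17.45149803161621) top z 0.11015573220867128
drift [ 0.538 -0.189  0.07 ] 0.92
drift [ 0.582 -0.247  0.012] 0.92
drift [ 0.65  -0.21   0.016] 0.8
bolt [0.53  0.177 0.064] 0.64
glue [ 0.816 -0.049 -0.001] 0.88
screwdriver [ 0.474 -0.436 -0.002] 0.73
offcut [ 0.54   0.389 -0.001] 0.52
```

View pics/w8.png

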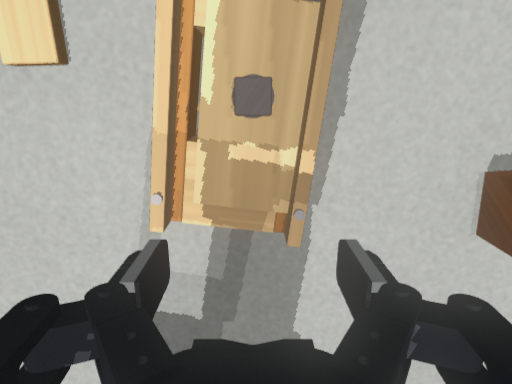

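View pics/s8.png

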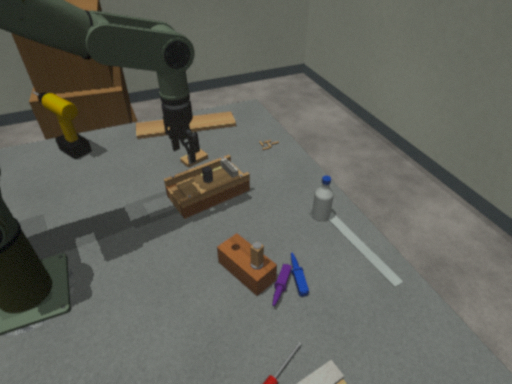

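The wrist view shows the bolt head flat in the board at (253,95), with its top at z = 0.110, which means it is fully home. The side view shows the drift upright in the stand at (257,255), and the bystanders where they were. Handing in.

```bash
python3 -c "
from rig import bot
print(bot.close_job())"
```

```text
the job is handed in; nothing more can be done
None
```

The board is back in line, the bolt stands home in both holes, and the drift is back in its own stand hole. I handed the job in at about 28.6 s; no verdict was reported.

**Drift:** I saw the direction of the overlap in a wrist depth image, then confirmed it by feel, because the nose first landed on the bed's edge. I eased the drift down until its collar sat on the board. The readings between moves showed no force component above about 11 N. I then pulled it out and stood it back.

**Bolt:** It dropped home without resistance, and I let go and backed away.

**Last checks:**
- **Bolt:** its head top was at z = 0.110 m, as expected with the collar on the board. Its centre was at (0.533, 0.179). I couldn't see the board hole once the bolt covered it.
- **Drift:** the close look after I released it put it upright and within about 1 mm of its start. The side-camera network, good to about 4 mm, put it at (0.538, -0.189) against about (0.542, -0.189) at the start.
- **Bystanders:** the glue, screwdriver and offcut had not moved measurably.

**One oddity:** the blue and purple look-alikes were standing in the first pictures and lying down in the next. The arm was only crossing above them at about 0.23 to 0.30 m and I felt no contact, so I think they toppled on their own, and I left them alone.

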